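# Switch the dust suction to the hood with the work

## Robot

A 6-joint arm with a two-finger parallel gripper is mounted at the origin on the work surface. World frame = base frame: x ahead of the robot, y to its left, z up, the work surface at z = 0. Lengths are in m, angles in rad, forces in N, time in s.
With the tool pointing down it reaches from about 0.25 to 0.725 m from the base axis. Payload 9.7 kg.
Tool frame: the origin (TCP) lies at the very end of the fingers, on their centre line; the grasp point (between the pads) lies 19 mm behind it; z points along the fingers, y is the line along which they close (so a half turn about z gives the same grasp; the last joint's range is limited). The gripper opens to 85 mm and grips with 20 to 120 N. Pads are 22 mm wide; open, the fingers measure 114 mm over their backs; the gripper's body (76 mm by 85 mm) begins 54 mm behind the grasp point. The pads swing forward as they close: fully open they stand 13 mm farther back than shut.
Start: joints at [-1.107, 0.087, 0.176, 1.66, 0, 1.571], TCP at [0.246, -0.492, 0.231] pointing down, gripper open.
Joint ranges: [-3.13, 3.13], [-0.85, 1.81], [-1.15, 1.24], [-2.2, 2.28], [-1.44, 1.52], [-3.14, 3.14]. Speed limits (rad/s): [2.22, 2.22, 2.57, 3.14, 3.14, 3.14].

## Interface

Orientations are given as a rotation vector (axis times angle).
In Python, from cell import env gives the robot as it stands.
- The arm moves only by the tool carry_out, never from a script. Its argument "deltas" is a list of rows, each a list of 5 numbers: the opening, from 0 (shut) to 1 (fully open), then the shift along the tool's x, y, z as a fraction of full scale, then the turn about the tool's z as a fraction of full scale. A call has 1 to 20 rows; each row is the pose to reach, as a shift and turn from the pose commanded when the call began, along the tool's axes at that moment; what a row does not reach only later rows make up. Full scale, the value 1, is 500 mm for a shift and 30 degrees for a turn. A row lasts 1/12 s, in which the tool goes at most 41.7 mm and 7.16 degrees, less where a joint would pass 70% of its speed; a pose out of reach is approached as far as the arm can. A call with a number of a shift or a turn outside -1 to 1 is refused whole. A call with a gripper value outside its range is refused whole. The fingers move at their own pace and stop on an object; the grip force is fixed at half the most. Time passes only in rows, so rows that repeat a pose let the fingers close. It gives the time, the measured TCP pose, the force, the opening and the grip force at its end, in the units of the state.
- env.get_obs(): the state, without advancing time (a new reading comes with each control period).
- env.read_camera(name): name is "side" or "top" or "wrist"; returns a dict with "image" (420x560x3 uint8, red, green, blue), "fx", "fy", "cx", "cy" (pixels), "pose" (4x4, takes a point from camera to world coordinates). Camera axes: x right, y up, looking along -z (the intrinsics and any distortion apply to the point x, -y, -z); pixel columns grow to the right and rows downward; lengths in m; the calibration is good to about 2 mm. A picture is of the moment at which its call begins. There is no depth.
- env.job_done(): hands the job in; it is judged then, once.
The state is a dict: "time": time; "joint_positions": joint angles; "qd": joint speeds; "tau": joint torques, N m; "position": TCP position; "tool_rot": TCP orientation; "contact_force": force on the tool from outside, world axes, zero at the start; "ft_torque": the same for the moment, N m; "gripper_width": opening from 0.0 (shut) to 1.0 (fully open); "grip_force": force on a finger pad.
Only numpy, scipy, OpenCV 4.12 (cv2) and the standard library are available. Lean on these libraries where they do the work, as an engineer would, in place of code of your own. Each camera call takes 0.05 s, during which the arm holds its last target. There are 200 camera calls.

## Task

The half-carved workpiece is waiting at one of the two dust extraction hoods, but the suction is still on at the other. With the fingertips, push the slide gate of the hood at the workpiece fully open, and only then push the gate of the other hood fully shut, so that the extractor always has an open hood. The orange-padded lips of the gates are there to be pushed: do not pinch them, and leave everything else on the bench where it is.

Things in the scene. Friction and masses are not known exactly. Their poses are not given: they have to be found in the camera images.
- hood_work: Extraction hood with the workpiece at its mouth, left or right. Fixed. Bell mouth 132 mm wide, axis 72 mm up, slide-gate housing 108 mm wide, 126 high, 20 thick (32 over collars), elbow down into the bench. Reaches 111 mm before, 115 behind the gate, 138 mm up. Origin: bench, under the housing; x along the pipe, away from the robot, y the way the blade slides out, z up; yaw within 15 deg.
- hood_idle: The other hood, none at its mouth. Fixed. Bell mouth 132 mm wide, axis 72 mm up, slide-gate housing 108 mm wide, 126 high, 20 thick (32 over collars), elbow down into the bench. Reaches 111 mm before, 115 behind the gate, 138 mm up. Origin: bench, under the housing; x along the pipe, away from the robot, y the way the blade slides out, z up; yaw within 15 deg.
- gate_work (a joint): Blade of hood_work's gate, m: 0 shut, 0.065 open (stops), out along the hood's +y; starts at 0 to 0.015. Upright plate in the hood's x = 0; its outer end carries a lip bent to -x, square to the slide: 44 mm long, 60 to 140 mm above the bench, 10 mm thick with a pad on each face. Shut, 50 mm is free between housing side and inner pad. About 4 N friction, no spring, stays where left.
- gate_idle (a joint): Blade of hood_idle's gate, built just as gate_work, lip and pads too: m, 0 fully shut, 0.065 fully open (stops), sliding out along its hood's +y; starts open at 0.045 to 0.063. About 4 N friction, no spring, stays where left.
- inner_pad_work (a point): Lip of hood_work's gate, face towards the housing (push it along +y to open): orange pad 40 x 3 x 70 mm (hood's x, y, z), this point at its centre: 100 mm above the bench, 22 mm before the blade's plane, y = 0.1055 + gate_work in the hood's frame.
- outer_pad_work (a point): Lip of hood_work's gate, face away from the housing: orange pad 40 x 3 x 70 mm (hood's x, y, z), this point at its centre: 100 mm above the bench, 22 mm before the blade's plane, y = 0.1125 + gate_work in the hood's frame.
- inner_pad_idle (a point): Lip of hood_idle's gate, face towards the housing: orange pad 40 x 3 x 70 mm (hood's x, y, z), this point at its centre: 100 mm above the bench, 22 mm before the blade's plane, y = 0.1055 + gate_idle in the hood's frame.
- outer_pad_idle (a point): Lip of hood_idle's gate, face away from the housing (push it along -y to shut): orange pad 40 x 3 x 70 mm (hood's x, y, z), this point at its centre: 100 mm above the bench, 22 mm before the blade's plane, y = 0.1125 + gate_idle in the hood's frame.
- workpiece: Half-carved pale wooden blank with a hollow in it, 80 x 120 x 32 mm, loose on the bench in front of hood_work's mouth; origin under its middle.
- burr_stand: Loose orange block 50 x 60 x 22 mm with burrs standing in it to 56 mm; origin under its middle. Between the hoods, nearer the robot.
- spray_can: Loose upright spray can, 60 mm across, 170 mm high; origin under its middle. Behind and between the hoods.
- dust_brush: Loose bench brush about 200 mm long, lying at the left; origin under its handle line.
- grinder: Loose black hand grinder, 170 mm long, 27 mm thick, lying at the right; origin under its middle.
- sanding_block: Loose cork sanding block 55 x 95 x 34 mm at the right; origin under its middle.
- cup: Loose clear cup, 64 mm across, 70 mm high, behind and between the hoods; origin under its middle.

How it is judged:
By the outcome, as a careful person would: the job done as asked, in the order asked, and still so for the second after the job is handed in, with the robot touching nothing.
It also fails if it takes over 54 s, if anything falls off the work surface, if the arm or the gripper's body presses on something with over 40 N, if the wrist force passes 120 N, or if a joint passes its speed limit or range.

## Working session

There is one attempt and no reset: what is moved stays moved. The work goes in short steps, Python scripts to look and compute and a tool call to move; the robot and the scene stay as the last step left them, time stands still between calls to the robot, and variables do not carry over. Pictures are saved under pics/ and viewed, at most 10 in all, crops included, and the job is handed in when it is done.

Besides the shell and the picture viewer there is one more tool, called after "Request:" by a JSON object that holds its "api" and its "payload". carry_out: Moves the arm, as the interface text tells. Shift numbers are shares of 500 mm and turn numbers shares of 30 degrees, none past 1 either way. Its arguments: {"type":"object","properties":{"deltas":{"type":"array"}},"required":["deltas"]}

```bash
mkdir -p pics
python3 - <<'E'
from cell import env
import cv2,numpy as np,pickle
o=env.get_obs(); print({k:np.round(v,3) for k,v in o.items()})
for n in("top","side"):
    c=env.read_camera(n); cv2.imwrite(f"pics/{n}0.png",c["image"][:,:,::-1]); pickle.dump(c,open(n+"0.pkl","wb"))
    print(n,c["fx"],c["fy"],c["cx"],c["cy"],[k for k in c]);print(np.round(c["pose"],3))
E
```

```text
{'time': np.float64(0.0), 'joint_positions': array([-1.107,  0.087,  0.175,  1.66 ,  0.   ,  1.571]), 'qd': array([-0.001, -0.001, -0.   , -0.001, -0.001, -0.001]), 'tau': array([ 2.0000e-03, -5.2039e+01,  4.6480e+01,  1.6000e-02,  0.0000e+00,
        0.0000e+00]), 'position': array([ 0.246, -0.492,  0.231]), 'tool_rot': array([-3.056, -0.722,  0.   ]), 'contact_force': array([ 0.611, -0.43 , -0.811]), 'ft_torque': array([ 0.014, -0.017, -0.005]), 'grip_force': np.float64(0.0), 'gripper_width': np.float64(0.998)}
top 397.5563891013408 397.5563891013408 277.0621584276486 212.69635115214672 ['image', 'fx', 'fy', 'cx', 'cy', 'pose']
[[-0.025  0.982 -0.186  0.333]
 [-1.    -0.023  0.015  0.006]
 [ 0.01   0.186  0.983  1.133]
 [ 0.     0.     0.     1.   ]]
side 511.3126247369499 511.3126247369499 281.61247931602406 204.67018783193353 ['image', 'fx', 'fy', 'cx', 'cy', 'pose']
[[-0.784  0.376 -0.494 -0.197]
 [-0.62  -0.445  0.645  0.965]
 [ 0.023  0.812  0.583  0.961]
 [ 0.     0.     0.     1.   ]]
```

View pics/top0.png

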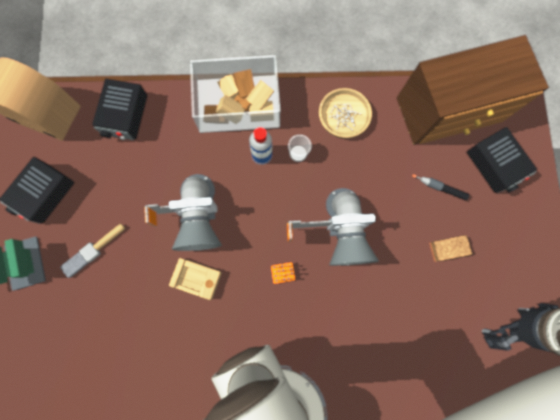

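View pics/side0.png

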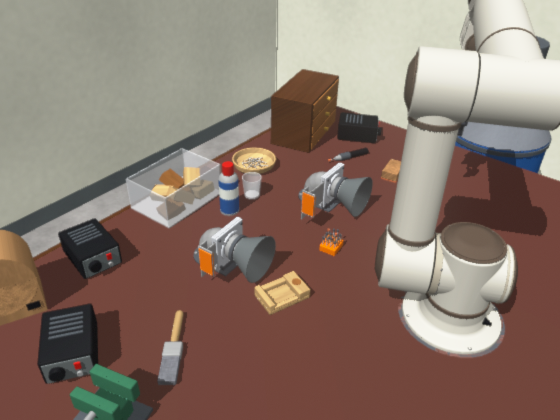

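Workpiece at (196,279) in the top view sits at the left hood, so that hood is hood_work. The lips are at (151,214) on the left hood and (291,230) on the right. Next I measure the pads and housings.

```bash
cat > h.py <<'E'
import cv2,numpy as np,pickle
def ray(c,u,v,z):
    d=c["pose"][:3,:3]@np.array([(u-c["cx"])/c["fx"],-(v-c["cy"])/c["fy"],-1]); p=c["pose"][:3,3]
    return p+d*(z-p[2])/d[2]
def blobs(m,amin):
    cs,_=cv2.findContours(m.astype(np.uint8),cv2.RETR_EXTERNAL,cv2.CHAIN_APPROX_NONE)
    return [c for c in cs if cv2.contourArea(c)>=amin]
def orange(im):
    h=cv2.cvtColor(im,cv2.COLOR_RGB2HSV); return (h[...,0]>4)&(h[...,0]<16)&(h[...,1]>200)&(h[...,2]>150)
E
python3 - <<'E'
from h import *
S=pickle.load(open("side0.pkl","rb"));T=pickle.load(open("top0.pkl","rb"))
for b in blobs(orange(S["image"]),60):
    M=cv2.moments(b);u,v=M["m10"]/M["m00"],M["m01"]/M["m00"]
    r=cv2.approxPolyDP(b,4,True)[:,0]
    print("side",M["m00"],round(u,1),round(v,1),ray(S,u,v,.1).round(4),r.tolist())
for b in blobs(orange(T["image"]),8):
    x,y,w,h=cv2.boundingRect(b);print("top orange",x,y,w,h)
im=T["image"].astype(int); m=(im.min(2)>185); m[:160]=0;m[270:]=0
for b in blobs(m,40):
    r=cv2.minAreaRect(b); bx=cv2.boxPoints(r)
    P=np.array([ray(T,u,v,.126)[:2] for u,v in bx]);print("top white",np.round(r[0],1),np.round(r[1],1),r[2],P.round(4).tolist(), ray(T,*r[0],.126).round(4))
a=cv2.resize(T["image"][170:270,135:225],None,fx=4.4,fy=5.9*4.4/5.9,interpolation=cv2.INTER_CUBIC)
b=cv2.resize(T["image"][170:270,285:375],None,fx=4.4,fy=4.4,interpolation=cv2.INTER_CUBIC)
cv2.imwrite("pics/crop.png",np.hstack([a,b])[:,:,::-1])
E
```

```text
side 194.0 205.4 261.8 [0.5259 0.3252 0.1   ] [[199, 250], [200, 266], [211, 274], [210, 255]]
side 78.5 330.4 249.1 [0.3134 0.0849 0.1   ] [[342, 240], [329, 246], [336, 246], [334, 251], [319, 248], [334, 255]]
side 182.5 307.5 204.2 [ 0.4763 -0.0383  0.1   ] [[303, 194], [302, 210], [312, 215], [313, 198]]
top white [ 87.8 252. ] [12.7 13.4] 51.34019088745117 [[0.4355, 0.4933], [0.4562, 0.4683], [0.4307, 0.447], [0.4103, 0.4719]] [0.4331 0.4701 0.126 ]
top white [350.6 218.7] [40.2 31.8] 34.2156982421875 [[0.4996, -0.1318], [0.5679, -0.1817], [0.5061, -0.2642], [0.4393, -0.2138]] [ 0.5029 -0.1979  0.126 ]
top white [189.5 202.5] [31.4 34. ] 41.633541107177734 [[0.5502, 0.2758], [0.6167, 0.2188], [0.5595, 0.1573], [0.4943, 0.2145]] [0.5549 0.2166 0.126 ]
```

View pics/crop.png

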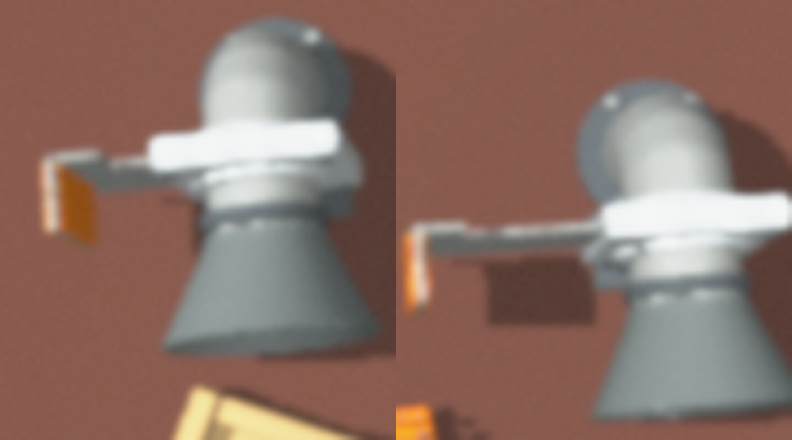

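The crop shows the left housing top running from (149,154) to (340,137) and its lip top from (45,160) to (50,232). The right housing top runs from (604,217) to (790,211) and its lip from (416,228) to (420,305).

Run:
```python
from h import *
T=pickle.load(open("top0.pkl","rb"));S=pickle.load(open("side0.pkl","rb"))
def g(x,y,z,x0,off=0): return ray(T,x0+(x-off+.5)/4.4-.5,170+(y+.5)/4.4-.5,z)
for n,h0,h1,l0,l1,x0,off,su in (("work",(149,154),(340,137),(47,160),(50,232),135,0,(205.4,261.8)),("idle",(604,217),(790,211),(417,228),(420,305),285,396,(307.5,204.2))):
    a,b=g(*h0,.126,x0,off),g(*h1,.126,x0,off); c,d=g(*l0,.14,x0,off),g(*l1,.14,x0,off)
    y=a-b; yw=np.arctan2(-y[0],y[1]); lx=c-d; yl=np.arctan2(lx[1],lx[0])
    print(n,"housing len",np.linalg.norm(y).round(4),"yaw",np.degrees(yw).round(1),"lip len",np.linalg.norm(lx).round(4),"yaw",np.degrees(yl).round(1))
    m=(a+b)/2; ex=np.array([np.cos(yw),np.sin(yw)]);ey=np.array([-ex[1],ex[0]])
    P=ray(S,*su,.1)
    for q in (c,d,P): print("  hood xy",((q-m)[:2]@ex).round(4),((q-m)[:2]@ey).round(4),"world",q.round(4))
    print("  origin",m.round(4))
```

```text
work housing len 0.112 yaw 3.9 lip len 0.0423 yaw 4.4
  hood xy -0.0015 0.1112 world [0.5454 0.3257 0.14  ]
  hood xy -0.0438 0.1109 world [0.5031 0.3225 0.14  ]
  hood xy -0.0211 0.1121 world [0.5257 0.3253 0.1   ]
  origin [0.5544 0.2149 0.126 ]
idle housing len 0.1093 yaw 0.5 lip len 0.0446 yaw 0.4
  hood xy -0.0052 0.165 world [ 0.497  -0.0393  0.14  ]
  hood xy -0.0498 0.1651 world [ 0.4524 -0.0397  0.14  ]
  hood xy -0.026 0.1661 world [ 0.4762 -0.0384  0.1   ]
  origin [ 0.5038 -0.2043  0.126 ]
```

Request:
{"api": "carry_out", "payload": {"deltas": [[0, 0.62, -0.56, -0.04, -0.93], [0, 0.62, -0.56, -0.04, -0.93], [0, 0.62, -0.56, -0.04, -0.93], [0, 0.62, -0.56, -0.04, -0.93], [0, 0.62, -0.56, -0.04, -0.93], [0, 0.62, -0.56, -0.04, -0.93], [0, 0.62, -0.56, -0.04, -0.93], [0, 0.62, -0.56, -0.04, -0.93], [0, 0.62, -0.56, -0.04, -0.93], [0, 0.62, -0.56, -0.04, -0.93], [0, 0.62, -0.56, -0.04, -0.93], [0, 0.62, -0.56, -0.04, -0.93], [0, 0.62, -0.56, -0.04, -0.93], [0, 0.62, -0.56, -0.04, -0.93]]}}

```text
time: 1.27
position: [0.3977, -0.1038, 0.2511]
tool_rot: [-2.794, -1.436, 0.001]
contact_force: [0.0, -0.3, 0.0]
gripper_width: -0.002
grip_force: 0.0
```

```bash
cat > go.py <<'E'
import sys,numpy as np
from cell import env
from scipy.spatial.transform import Rotation as R
x,y,z,yaw=map(float,sys.argv[1:]);o=env.get_obs();r=R.from_rotvec(o["tool_rot"]).as_matrix()
d=r.T@(np.array([x,y,z])-o["position"]); cur=np.degrees(np.arctan2(r[1,0],r[0,0]))
print("t",o["time"],"pos",o["position"].round(4),"yaw",cur.round(2),"tilt",r[2].round(3),"F",o["contact_force"].round(1),"q",o["joint_positions"].round(2),"w",o["gripper_width"])
print("frac",(d/.5).round(4),"turn",((cur-yaw)/30).round(3))
E
python3 go.py 0.524 0.2936 0.25 94.2
```

```text
t 1.2667 pos [ 0.3977 -0.1038  0.2511] yaw 54.4 tilt [-0. -0. -1.] F [ 0.  -0.3  0. ] q [-0.26 -0.23 -0.09  1.72 -0.    1.94] w -0.002489990703072401
frac [ 0.7932 -0.2572  0.0019] turn -1.327
```

Request:
{"api": "carry_out", "payload": {"deltas": [[0, 0.79, -0.257, 0, -0.93], [0, 0.79, -0.257, 0, -0.93], [0, 0.79, -0.257, 0, -0.93], [0, 0.79, -0.257, 0, -0.93], [0, 0.79, -0.257, 0, -0.93], [0, 0.79, -0.257, 0, -0.93], [0, 0.79, -0.257, 0, -0.93], [0, 0.79, -0.257, 0, -0.93], [0, 0.79, -0.257, 0, -0.93], [0, 0.79, -0.257, 0, -0.93], [0, 0.79, -0.257, 0, -0.93], [0, 0.79, -0.257, 0, -0.93], [0, 0.79, -0.257, 0, -0.93], [0, 0.79, -0.257, 0, -0.93]]}}

```text
time: 2.43
position: [0.5234, 0.2914, 0.2517]
tool_rot: [2.367, 2.066, 0.0]
contact_force: [-0.6, -0.8, 0.9]
gripper_width: -0.0
grip_force: 0.0
```

```bash
python3 go.py 0.524 0.2936 0.17 94.2
```

```text
t 2.4333 pos [0.5234 0.2914 0.2517] yaw 82.23 tilt [ 0.  0. -1.] F [-0.6 -0.8  0.9] q [ 0.51  0.22  0.36  1.72 -0.    2.21] w -0.0003521762518776267
frac [0.0045 0.0005 0.1635] turn -0.399
```

Request:
{"api": "carry_out", "payload": {"deltas": [[0, 0.0045, 0, 0.08, -0.2], [0, 0.0045, 0, 0.164, -0.4], [0, 0.0045, 0, 0.164, -0.4], [0, 0.0045, 0, 0.164, -0.4], [0, 0.0045, 0, 0.164, -0.4]]}}

```text
time: 2.85
position: [0.5242, 0.2951, 0.1727]
tool_rot: [2.14, 2.299, 0.005]
contact_force: [1.0, 0.6, 1.7]
gripper_width: -0.001
grip_force: 0.0
```

```bash
python3 go.py 0.524 0.2936 0.085 94.2
python3 - <<'E'
from cell import env
import cv2,numpy as np
s=env.read_camera("side")["image"];w=env.read_camera("wrist")["image"]
a=cv2.resize(s[140:300,150:290],None,fx=2.8,fy=2.8);b=cv2.resize(w,(400,300))
b=cv2.copyMakeBorder(b,0,448-300,0,0,cv2.BORDER_CONSTANT)
cv2.imwrite("pics/a1.png",np.hstack([a,b])[:,:,::-1])
E
```

```text
t 2.85 pos [0.5242 0.2951 0.1727] yaw 94.11 tilt [ 0.002  0.003 -1.   ] F [1.  0.6 1.7] q [ 0.51  0.19  0.18  1.55 -0.    2.01] w -0.0009020086294570463
frac [-0.0031 -0.0011  0.1755] turn -0.003
```

View pics/a1.png

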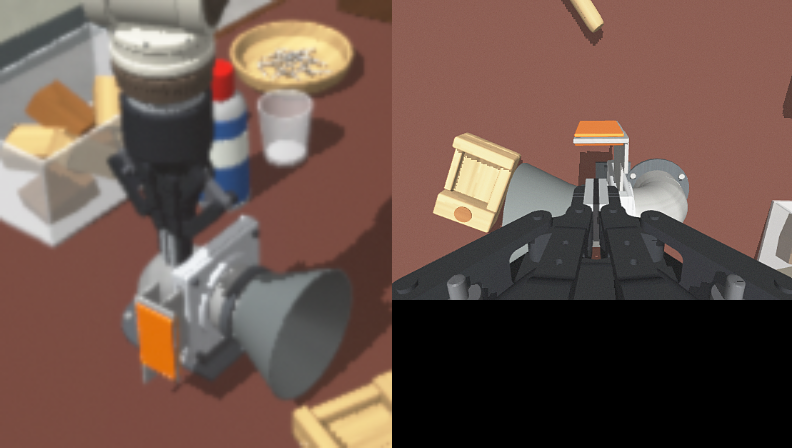

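The wrist view shows the shut fingers above the gap, with the lip ahead at about (600,140) and clear of it. I'm going down.

Request:
{"api": "carry_out", "payload": {"deltas": [[0, 0, 0, 0.03, 0], [0, 0, 0, 0.06, 0], [0, 0, 0, 0.09, 0], [0, 0, 0, 0.12, 0], [0, 0, 0, 0.15, 0], [0, 0, 0, 0.17, 0], [0, 0, 0, 0.17, 0], [0, 0, 0, 0.17, 0]]}}

```text
time: 3.62
position: [0.5257, 0.2978, 0.0936]
tool_rot: [2.134, 2.302, 0.019]
contact_force: [-13.8, -1.8, 35.0]
gripper_width: -0.001
grip_force: 19.0
```

```bash
python3 go.py 0.5194 0.3586 0.085 94.2
```

```text
t 3.6167 pos [0.5257 0.2978 0.0936] yaw 94.33 tilt [ 0.006  0.01  -1.   ] F [-13.8  -1.8  35. ] q [0.51 0.19 0.03 1.39 0.   2.01] w -0.0011432559408677693
frac [ 0.1221 -0.0036  0.0178] turn 0.004
```

Request:
{"api": "carry_out", "payload": {"deltas": [[0, 0, 0, -0.02, 0], [0, 0, 0, -0.04, 0], [0, 0, 0, -0.04, 0], [0, 0, 0, -0.04, 0]]}}

```text
time: 3.95
position: [0.5242, 0.296, 0.1058]
tool_rot: [2.135, 2.303, 0.004]
contact_force: [1.0, 0.3, -0.7]
gripper_width: 0.001
grip_force: 0.0
```

```bash
python3 go.py 0.5194 0.3586 0.085 94.2
python3 - <<'E'
from cell import env
import cv2,numpy as np,pickle
s=env.read_camera("side")["image"];W=env.read_camera("wrist");w=W["image"];pickle.dump(W,open("w2.pkl","wb"))
a=cv2.resize(s[190:300,170:270],None,fx=4,fy=4,interpolation=cv2.INTER_CUBIC);b=cv2.resize(w[150:370,180:380],None,fx=2,fy=2,interpolation=cv2.INTER_CUBIC)
cv2.imwrite("pics/a2.png",np.hstack([a,b])[:,:,::-1])
E
```

```text
t 3.95 pos [0.5242 0.296  0.1058] yaw 94.34 tilt [ 0.001  0.002 -1.   ] F [ 1.   0.3 -0.7] q [ 0.51  0.2   0.06  1.43 -0.    2.01] w 0.0008670257094148182
frac [ 0.1255 -0.0002  0.0417] turn 0.005
```

View pics/a2.png

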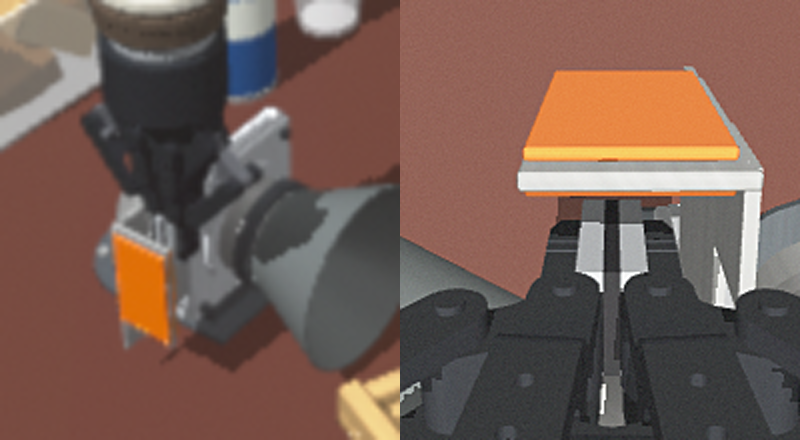

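The side view shows the finger linkage's knuckle just over the blade's top edge. That is what touched at TCP z ≈ 0.095. At z ≈ 0.106 nothing touches and the tips still overlap the pad by 30 mm, so I push there, 3 mm further from the blade.

Request:
{"api": "carry_out", "payload": {"deltas": [[0, 0, -0.006, 0, 0], [0, 0.01, -0.006, 0, 0], [0, 0.02, -0.006, 0, 0], [0, 0.03, -0.006, 0, 0], [0, 0.04, -0.006, 0, 0], [0, 0.05, -0.006, 0, 0], [0, 0.06, -0.006, 0, 0], [0, 0.07, -0.006, 0, 0], [0, 0.08, -0.006, 0, 0], [0, 0.09, -0.006, 0, 0], [0, 0.1, -0.006, 0, 0], [0, 0.11, -0.006, 0, 0], [0, 0.12, -0.006, 0, 0], [0, 0.13, -0.006, 0, 0], [0, 0.13, -0.006, 0, 0]]}}

```text
time: 5.3
position: [0.5153, 0.3614, 0.1044]
tool_rot: [-2.134, -2.305, -0.002]
contact_force: [0.4, -0.3, -0.4]
gripper_width: 0.003
grip_force: 0.0
```

```bash
python3 go.py 0.5194 0.37 0.106 94.2
python3 - <<'E'
from cell import env
from h import *
S=env.read_camera("side")
for b in blobs(orange(S["image"]),60):
    M=cv2.moments(b);u,v=M["m10"]/M["m00"],M["m01"]/M["m00"]
    print("side",M["m00"],round(u,1),round(v,1),ray(S,u,v,.1).round(4))
E
```

```text
t 5.3 pos [0.5153 0.3614 0.1044] yaw 94.42 tilt [ 0.001  0.    -1.   ] F [ 0.4 -0.3 -0.4] q [0.61 0.26 0.13 1.44 0.   2.11] w 0.002906453265193311
frac [ 0.0164  0.0094 -0.0032] turn 0.007
side 208.5 190.0 274.4 [0.522  0.3809 0.1   ]
side 78.5 330.3 249.1 [0.3135 0.0851 0.1   ]
```

Request:
{"api": "carry_out", "payload": {"deltas": [[0, 0.003, 0, 0, 0], [0, 0.006, 0, 0, 0], [0, 0.009, 0, 0, 0], [0, 0.012, 0, 0, 0], [0, 0.012, 0, 0, 0]]}}

```text
time: 5.77
position: [0.5152, 0.3664, 0.1048]
tool_rot: [2.135, 2.304, 0.002]
contact_force: [0.6, -2.7, 2.4]
gripper_width: 0.003
grip_force: 1.4
```

Request:
{"api": "carry_out", "payload": {"deltas": [[0, 0.002, 0, 0, 0], [0, 0.002, 0, 0, 0]]}}

```text
time: 5.93
position: [0.515, 0.3673, 0.1047]
tool_rot: [2.135, 2.304, 0.001]
contact_force: [1.2, -2.7, 2.2]
gripper_width: -0.0
grip_force: 1.5
```

Request:
{"api": "carry_out", "payload": {"deltas": [[0, 0.002, 0, 0, 0], [0, 0.002, 0, 0, 0]]}}

```text
time: 6.1
position: [0.5148, 0.3682, 0.1044]
tool_rot: [2.135, 2.305, 0.0]
contact_force: [1.6, -3.4, 2.0]
gripper_width: 0.004
grip_force: 1.6
```

Request:
{"api": "carry_out", "payload": {"deltas": [[0, 0.002, 0, 0, 0], [0, 0.004, 0, 0, 0], [0, 0.004, 0, 0, 0]]}}

```text
time: 6.35
position: [0.5146, 0.3701, 0.1043]
tool_rot: [2.135, 2.304, -0.0]
contact_force: [1.3, -3.9, 3.7]
gripper_width: 0.002
grip_force: 2.4
```

Request:
{"api": "carry_out", "payload": {"deltas": [[0, 0.002, 0, 0, 0], [0, 0.004, 0, 0, 0], [0, 0.004, 0, 0, 0]]}}

```text
time: 6.6
position: [0.5146, 0.3702, 0.1043]
tool_rot: [2.135, 2.301, -0.004]
contact_force: [2.0, -14.9, 7.1]
gripper_width: -0.003
grip_force: 7.4
```

Position stalled at y ≈ 0.370 while the force rose to 15 N, so the stop is reached. I'm backing off, rising and verifying.

Request:
{"api": "carry_out", "payload": {"deltas": [[0, -0.02, 0, 0, 0], [0, -0.03, 0, 0, 0], [0, -0.03, 0, -0.06, 0], [0, -0.03, 0, -0.14, 0], [0, -0.03, 0, -0.22, 0], [0, -0.03, 0, -0.29, 0], [0, -0.03, 0, -0.29, 0], [0, -0.03, 0, -0.29, 0]]}}

```text
time: 7.27
position: [0.5161, 0.358, 0.2517]
tool_rot: [-2.135, -2.305, -0.007]
contact_force: [-0.3, 0.4, -1.4]
gripper_width: -0.001
grip_force: 0.0
```

```bash
python3 go.py 0.47 0.0 0.25 90.5
python3 - <<'E'
from cell import env
from h import *
S=env.read_camera("side")
for b in blobs(orange(S["image"]),60):
    M=cv2.moments(b);u,v=M["m10"]/M["m00"],M["m01"]/M["m00"]
    print("side",M["m00"],round(u,1),round(v,1),ray(S,u,v,.1).round(4))
E
```

```text
t 7.2667 pos [0.5161 0.358  0.2517] yaw 94.4 tilt [ 0.003  0.003 -1.   ] F [-0.3  0.4 -1.4] q [0.61 0.29 0.45 1.73 0.   2.1 ] w -0.0013811316197981003
frac [-7.068e-01 -1.468e-01  7.000e-04] turn 0.13
side 202.5 187.6 276.4 [0.5214 0.3893 0.1   ]
side 73.5 331.0 249.0 [0.3124 0.0836 0.1   ]
```

Gate_work travelled 64 mm to its stop. Now the idle gate.

Request:
{"api": "carry_out", "payload": {"deltas": [[0, -0.7, -0.147, 0, 0.13], [0, -0.7, -0.147, 0, 0.13], [0, -0.7, -0.147, 0, 0.13], [0, -0.7, -0.147, 0, 0.13], [0, -0.7, -0.147, 0, 0.13], [0, -0.7, -0.147, 0, 0.13], [0, -0.7, -0.147, 0, 0.13], [0, -0.7, -0.147, 0, 0.13], [0, -0.7, -0.147, 0, 0.13], [0, -0.7, -0.147, 0, 0.13], [0, -0.7, -0.147, 0, 0.13], [0, -0.7, -0.147, 0, 0.13]]}}

```text
time: 8.32
position: [0.4687, 0.003, 0.2481]
tool_rot: [-2.211, -2.229, 0.001]
contact_force: [-0.3, -0.3, 0.5]
gripper_width: 0.0
grip_force: 0.0
```

```bash
python3 go.py 0.47 0.0 0.106 90.5
python3 - <<'E'
from cell import env
from h import *
S=env.read_camera("side");w=env.read_camera("wrist")["image"]
for b in blobs(orange(S["image"]),60):
    M=cv2.moments(b);u,v=M["m10"]/M["m00"],M["m01"]/M["m00"]
    print("side",M["m00"],round(u,1),round(v,1),ray(S,u,v,.1).round(4))
cv2.imwrite("pics/b1.png",np.hstack([S["image"][120:300,150:430],cv2.resize(w,(280,180))])[:,:,::-1])
E
```

```text
t 8.3167 pos [0.4687 0.003  0.2481] yaw 90.46 tilt [ 0.001 -0.002 -1.   ] F [-0.3 -0.3  0.5] q [ 0.01 -0.1   0.02  1.7   0.    1.57] w 3.700705399076253e-05
frac [-0.0061  0.003   0.2842] turn -0.001
side 199.0 187.6 276.5 [0.5212 0.3895 0.1   ]
side 72.5 331.3 249.0 [0.3118 0.0831 0.1   ]
side 182.5 307.5 204.2 [ 0.4763 -0.0385  0.1   ]
```

View pics/b1.png

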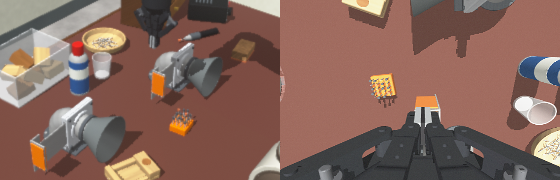

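The wrist and side views show the fingers on the outer (+y) side of the idle lip, with the pad unobstructed at side (307,204). Going down there.

Request:
{"api": "carry_out", "payload": {"deltas": [[0, 0, 0, 0.05, 0], [0, 0, 0, 0.1, 0], [0, 0, 0, 0.15, 0], [0, 0, 0, 0.2, 0], [0, 0, 0, 0.25, 0], [0, 0, 0, 0.285, 0], [0, 0, 0, 0.285, 0], [0, 0, 0, 0.285, 0]]}}

```text
time: 9.08
position: [0.4685, 0.0035, 0.1063]
tool_rot: [-2.21, -2.231, 0.002]
contact_force: [-1.3, -0.3, 1.3]
gripper_width: 0.003
grip_force: 0.0
```

```bash
python3 go.py 0.4695 -0.0782 0.106 90.5
```

```text
t 9.0833 pos [0.4685 0.0035 0.1063] yaw 90.56 tilt [ 0.    -0.002 -1.   ] F [-1.3 -0.3  1.3] q [ 0.01 -0.12 -0.27  1.42  0.    1.57] w 0.0032676094954863922
frac [-0.1633  0.0004  0.0006] turn 0.002
```

Request:
{"api": "carry_out", "payload": {"deltas": [[0, -0.01, 0, 0, 0], [0, -0.02, 0, 0, 0], [0, -0.03, 0, 0, 0], [0, -0.04, 0, 0, 0], [0, -0.05, 0, 0, 0], [0, -0.06, 0, 0, 0], [0, -0.07, 0, 0, 0], [0, -0.08, 0, 0, 0], [0, -0.09, 0, 0, 0], [0, -0.1, 0, 0, 0], [0, -0.11, 0, 0, 0], [0, -0.12, 0, 0, 0], [0, -0.13, 0, 0, 0], [0, -0.14, 0, 0, 0], [0, -0.144, 0, 0, 0], [0, -0.144, 0, 0, 0]]}}

```text
time: 10.42
position: [0.4696, -0.07, 0.1068]
tool_rot: [2.213, 2.23, -0.0]
contact_force: [0.7, -0.3, 0.0]
gripper_width: -0.001
grip_force: 0.0
```

Request:
{"api": "carry_out", "payload": {"deltas": [[0, -0.002, 0, 0, 0], [0, -0.004, 0, 0, 0], [0, -0.006, 0, 0, 0], [0, -0.006, 0, 0, 0]]}}

```text
time: 10.75
position: [0.4695, -0.0724, 0.1067]
tool_rot: [-2.212, -2.231, 0.0]
contact_force: [1.2, 3.0, 1.1]
gripper_width: -0.0
grip_force: 1.7
```

Request:
{"api": "carry_out", "payload": {"deltas": [[0, -0.002, 0, 0, 0], [0, -0.004, 0, 0, 0], [0, -0.004, 0, 0, 0]]}}

```text
time: 11.0
position: [0.4696, -0.0745, 0.1067]
tool_rot: [-2.212, -2.231, 0.0]
contact_force: [1.3, 4.0, 1.0]
gripper_width: 0.003
grip_force: 1.7
```

Request:
{"api": "carry_out", "payload": {"deltas": [[0, -0.002, 0, 0, 0], [0, -0.004, 0, 0, 0], [0, -0.004, 0, 0, 0]]}}

```text
time: 11.25
position: [0.4696, -0.0766, 0.1068]
tool_rot: [2.212, 2.23, -0.0]
contact_force: [1.6, 3.0, 0.5]
gripper_width: -0.001
grip_force: 1.6
```

Request:
{"api": "carry_out", "payload": {"deltas": [[0, -0.002, 0, 0, 0], [0, -0.004, 0, 0, 0], [0, -0.004, 0, 0, 0]]}}

```text
time: 11.5
position: [0.4697, -0.0786, 0.1068]
tool_rot: [2.212, 2.23, -0.0]
contact_force: [1.9, 2.9, 1.1]
gripper_width: 0.001
grip_force: 1.6
```

Request:
{"api": "carry_out", "payload": {"deltas": [[0, -0.002, 0, 0, 0], [0, -0.003, 0, 0, 0], [0, -0.003, 0, 0, 0]]}}

```text
time: 11.75
position: [0.4697, -0.08, 0.1068]
tool_rot: [2.212, 2.23, 0.0]
contact_force: [2.3, 4.2, -0.8]
gripper_width: 0.0
grip_force: 1.6
```

Still sliding at friction-level force, so I keep inching until it stalls.

Request:
{"api": "carry_out", "payload": {"deltas": [[0, -0.002, 0, 0, 0], [0, -0.003, 0, 0, 0], [0, -0.003, 0, 0, 0]]}}

```text
time: 12.0
position: [0.4697, -0.0815, 0.1068]
tool_rot: [2.212, 2.23, 0.0]
contact_force: [2.4, 3.5, 0.2]
gripper_width: -0.004
grip_force: 1.7
```

Request:
{"api": "carry_out", "payload": {"deltas": [[0, -0.002, 0, 0, 0], [0, -0.003, 0, 0, 0], [0, -0.003, 0, 0, 0]]}}

```text
time: 12.25
position: [0.4697, -0.082, 0.1068]
tool_rot: [-2.21, -2.23, -0.003]
contact_force: [3.2, 9.3, 0.4]
gripper_width: 0.003
grip_force: 5.1
```

Request:
{"api": "carry_out", "payload": {"deltas": [[0, -0.002, 0, 0, 0], [0, -0.002, 0, 0, 0]]}}

```text
time: 12.42
position: [0.4697, -0.082, 0.1068]
tool_rot: [-2.209, -2.23, -0.005]
contact_force: [3.1, 15.5, 1.1]
gripper_width: -0.001
grip_force: 8.1
```

Request:
{"api": "carry_out", "payload": {"deltas": [[0, 0.02, 0, 0, 0], [0, 0.04, 0, 0, 0], [0, 0.06, 0, 0, 0], [0, 0.06, 0, -0.07, 0], [0, 0.06, 0, -0.14, 0], [0, 0.06, 0, -0.21, 0], [0, 0.06, 0, -0.28, 0], [0, 0.06, 0, -0.3, 0], [0, 0.06, 0, -0.3, 0]]}}

```text
time: 13.17
position: [0.4703, -0.0537, 0.2599]
tool_rot: [2.209, 2.228, 0.004]
contact_force: [1.3, -0.5, 0.4]
gripper_width: 0.003
grip_force: 0.0
```

Request:
{"api": "carry_out", "payload": {"deltas": [[0, 0.06, -0.3, 0, 0], [0, 0.06, -0.3, 0, 0], [0, 0.06, -0.3, 0, 0], [0, 0.06, -0.3, 0, 0], [0, 0.06, -0.3, 0, 0], [0, 0.06, -0.3, 0, 0]]}}

```text
time: 13.67
position: [0.3184, -0.0249, 0.2562]
tool_rot: [2.211, 2.23, 0.0]
contact_force: [0.6, 0.5, -0.3]
gripper_width: 0.001
grip_force: 0.0
```

Run:
```python
from cell import env
from h import *
S=env.read_camera("side");T=env.read_camera("top")
for b in blobs(orange(S["image"]),60):
    M=cv2.moments(b);u,v=M["m10"]/M["m00"],M["m01"]/M["m00"]
    print("side",M["m00"],round(u,1),round(v,1),ray(S,u,v,.1).round(4))
cv2.imwrite("pics/end.png",np.hstack([S["image"][120:320,140:440],T["image"][110:310,130:430]])[:,:,::-1])
```

```text
side 200.0 187.6 276.5 [0.5211 0.3896 0.1   ]
side 69.0 330.7 249.4 [0.3122 0.0852 0.1   ]
side 168.5 318.3 195.6 [ 0.4774 -0.0949  0.1   ]
```

View pics/end.png

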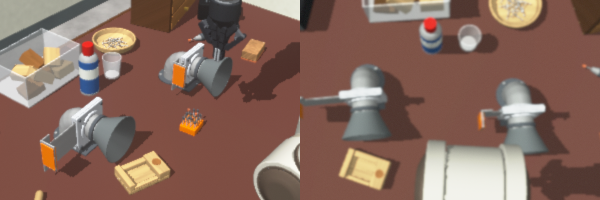

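The left gate's lip is fully out and the right one is against its stop. The bench is undisturbed, so I'm handing in.

```bash
python3 -c "from cell import env; print(env.job_done())"
```

```text
the job is handed in; nothing more can be done
None
```

The left hood, where the workpiece is, was pushed fully open to its stop first, then the right hood was pushed fully shut, and the job was handed in at about 14 s; while lowering beside the left gate, the finger linkage touched something, probably the blade's top edge, with the wrist reading 35–38 N, close to the 40 N limit.

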